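Lock a fresh filter cartridge into the hall air purifier

ROBOT

A 6-joint arm with a two-finger parallel gripper is mounted at the origin on the work surface. World frame = base frame: x ahead of the robot, y to its left, z up, the work surface at z = 0. Lengths are in m, angles in degrees, forces in N, time in s.
With the tool pointing down it reaches from about 0.4 to 0.825 m from the base axis. Payload 7 kg.
Tool frame: the origin (TCP) lies on the centre line of the jaws, within the pads' length; the fingertips stand 19 mm ahead of it and the grasp point (between the pads) is the TCP; z points along the fingers, y is the line along which they close (so a half turn about z gives the same grasp; the last joint's range is limited). The gripper opens to 88 mm and grips with 3 to 60 N. Pads are 19 mm wide; open, the fingers measure 130 mm over their backs; the gripper's body (78 mm by 193 mm) begins 47 mm behind the grasp point.
Start: joints at [90.132, 20.546, 0.682, 0, -70.136, -16.507], TCP at [0.19, 0.648, 0.246] pointing down, gripper open.
Joint ranges: [-176.03, 176.03], [-82.01, 121.73], [-58.28, 71.71], [-173.87, 95.51], [-174.79, -0.11], [-173.66, 173.66]. Speed limits (degrees/s): [136.94, 136.94, 172.46, 180, 180, 180].

INTERFACE

Orientations are given as [roll, pitch, yaw] about the fixed x, y, z axes, in that order (R = Rz(yaw) Ry(pitch) Rx(roll)).
In Python, from plant import get_state, capture, close_job gives the robot as it stands.
- The arm moves only by the tool apply_moves, never from a script. Its argument "targets" is a list of rows, each a list of 7 numbers: the opening, from 0 (shut) to 1 (fully open), then the shift along the tool's x, y, z normalised to -1 to 1, where 1 is 1000 mm, then the turn, a rotation vector about the tool's x, y, z normalised to -1 to 1, where 1 is 90 degrees. In form: [[claw, tx, ty, tz, ax, ay, az], ...]. A call has 1 to 20 rows; each row shifts and turns the commanded pose from where the row before left it, along the tool's axes as they then stand; what a row does not reach is not made up. A row lasts 1/12 s, in which the tool goes at most 41.7 mm and 7.16 degrees, less where a joint would pass 70% of its speed; a pose out of reach is approached as far as the arm can. A call with a number of a shift or a turn outside -1 to 1 is refused whole. A call with a gripper value outside its range is refused whole. The fingers move at their own pace and stop on an object; "newtons" is the grip in N (left out, the last holds). Time passes only in rows, so rows that do not move let the fingers close. It gives the time, the measured TCP pose, the force, the opening and the grip force at its end, in the units of the state.
- get_state(): the state, without advancing time (a new reading comes with each control period).
- capture(name): name is "side" or "top"; returns a dict with "frame" (480x640x3 uint8, red, green, blue), "range_z" (480x640 float32, m along the optical axis (not along the pixel's ray), 0 where there is no reading), "camera_matrix" (3x3 intrinsics, pixels), "T" (4x4, takes a point from camera to world coordinates). Camera axes: x right, y down, z forward; pixel columns grow to the right and rows downward; lengths in m; the calibration is good to about 2 mm. A picture is of the moment at which its call begins.
- close_job(): hands the job in; it is judged then, once.
The state is a dict: "time_s": time; "joints": joint angles; "qd": joint speeds; "joint_torque": joint torques, N m; "tcp_pos": TCP position; "eef_rot": TCP orientation; "contact_force": force on the tool from outside, world axes, zero at the start; "moment": the same for the moment, N m; "gripper_width": finger opening in m; "gripper_force": force on a finger pad.
Only numpy, scipy, OpenCV 4.12 (cv2) and the standard library are available. Lean on these libraries where they do the work, as an engineer would, in place of code of your own. Each camera call takes 0.05 s, during which the arm holds its last target. There are 200 camera calls.

TASK

Fit the fresh filter cartridge into the air purifier on the console: lower it in with its two lugs through the two notches of the ring, push it down against the sprung seal and twist it a quarter turn clockwise (seen from above) to the stop, so that it stays down and locked when you let go. Then press the filter-reset button on the purifier's front ledge and let it come up again. Leave the other things on the console where they are.

Things in the scene. Friction and masses are not known exactly. Their poses are not given: they have to be found in the camera images.
- purifier: White air purifier, fixed: upright round housing 160 mm in diameter, open on top, with a square control ledge (92 mm high, 64 mm wide, reaching 125 mm from the axis) on its front, +x side. Origin: on the housing's axis at its underside, z up; heights below are above it. Flat top deck at 130 mm.
- cartridge: Loose upright cartridge, 250 g: white drum 76 mm across, grey cap 84 mm across (66-90 mm above the underside); on it a bar grip 72 mm long (x), 14 thick (y), 30 high, top at 120 mm. Two lugs, 14 mm wide, at 74-80 mm, stick out in line with the bar (+x, -x) to 52 mm from the axis. Origin: centre of the underside, z up. A half turn makes no difference.
- socket (a point): Centre of the round opening, 90 mm across, in the deck, at 130 mm; axes as the purifier's. Its edge is a ring flange 5.5 mm thick (underside at 124 mm). Under it runs a channel 12 mm high for the lugs: from each notch clockwise (from above) to a hard stop 92 degrees on, closed 8 degrees anticlockwise. Locked and let go: cartridge underside at 44 mm, bar grip's top at 164 mm.
- notch (a point): Outer end of one of the two notches through the flange, at deck height, 58 mm from the axis on the purifier's +x side; the other is across from it, on its -x side. Each is 24 mm wide at the opening and 32 mm at its outer end. The lugs go down through them.
- lock_mark (a point): Short grey bar moulded on the deck, 68 mm from the axis on the purifier's +y side (another on its -y side): the ends of the cartridge's bar grip point at these two marks when it is locked.
- seal_plate (a joint): Travel in m of the round sprung seal plate in the well, 0 up, 0.012 fully down. Cartridge underside meets it at 52 mm. Pushes back 4 N at 0, 8 N at 0.008, 10 N at 0.012: more than the cartridge's weight, so unlocked it comes up again. The lugs pass under the flange from 0.0085 to 0.012 (underside at 43.5 to 40 mm); locked it reads about 0.008.
- reset_top (a point): Top centre of the filter-reset button: round, white, 26 mm across, in a grey collar 42 mm across; the only button, on the flat top of the ledge, 102 mm from the axis along the purifier's +x. This point is 110 mm above the console when the button is up (ledge top 92 mm, collar top 104 mm).
- reset (a joint): Travel of the reset button in m: 0 up, 0.006 fully down; it counts as pressed beyond 0.004. Sprung: 1.5 N to start, 5 N fully down; comes up by itself.
- padlock: Bystander: grey plastic padlock lying flat, 85 x 50 x 22 mm, loose. Origin in its middle, at its underside.
- key_tag: Bystander: silver aluminium key tag lying flat, 55 x 30 x 5 mm, with a wire ring, loose. Origin at the middle of its underside.
- coaster: Bystander: round glass coaster 94 mm in diameter, 8 mm thick, loose. Origin at the middle of its underside.
- coin_tray: Bystander: shallow stainless coin tray 150 x 100 x 20 mm, loose. Origin at the middle of its underside.
- doorstop: Bystander: dark silicone doorstop wedge 115 x 42 x 31 mm, loose. Origin at the middle of its underside.
- tea_tin: Bystander: round closed aluminium tin 71 mm in diameter, 86 mm high, loose. It has no lugs and no grip. Origin at the middle of its underside.
- glasses_case: Bystander: black hard glasses case 150 mm long (x), 60 mm wide, 36 mm high, loose. Origin at the middle of its underside.
Mind the look-alikes: they are no part of the job. What is shaped like the cartridge but blue or purple is not meant.

How it is judged:
By the outcome, as a careful person would: the job done as asked, in the order asked, and still so for the second after the job is handed in, with the robot touching nothing.
It also fails if it takes over 54 s, if anything falls off the work surface, if the arm or the gripper's body presses on something with over 40 N, if the wrist force passes 120 N, or if a joint passes its speed limit or range.

## Working session

There is one attempt and no reset: what is moved stays moved. The work goes in short steps, Python scripts to look and compute and a tool call to move; the robot and the scene stay as the last step left them, time stands still between calls to the robot, and variables do not carry over. Pictures are saved under pics/ and viewed, at most 10 in all, crops included, and the job is handed in when it is done.

Besides the shell and the picture viewer there is one more tool, called after "Request:" as name(argument=value, ...), one argument or row to a line, values as JSON. apply_moves: Moves the arm, as the interface text tells. Scaled input: -1 to 1 covers 1000 mm each way for a shift and 90 degrees each way for a turn. Its arguments: {"type":"object","properties":{"targets":{"type":"array","items":{"type":"array","items":{"type":"number"}}},"newtons":{"type":"number"}},"required":["targets"]}

```bash
mkdir -p pics; ls
cat > h.py <<'E'
import numpy as np, cv2
from plant import get_state, capture, close_job
def shot(n):
    c=capture(n); np.savez(f'{n}.npz',**c); return c
def save(c,f,box=None,s=1):
    im=c['frame'][:,:,::-1]
    if box: x0,y0,x1,y1=box; im=im[y0:y1,x0:x1]
    if s!=1: im=cv2.resize(im,None,fx=s,fy=s,interpolation=cv2.INTER_CUBIC)
    cv2.imwrite('pics/'+f,im)
def cloud(c):
    K,T,z=c['camera_matrix'],c['T'],c['range_z']
    v,u=np.mgrid[:480,:640]
    p=np.stack([(u-K[0,2])/K[0,0]*z,(v-K[1,2])/K[1,1]*z,z],-1)
    return p@T[:3,:3].T+T[:3,3]
def ray(c,u,v,h):
    K,T=c['camera_matrix'],c['T']
    d=T[:3,:3]@np.array([(u-K[0,2])/K[0,0],(v-K[1,2])/K[1,1],1]); o=T[:3,3]
    return o+d*(h-o[2])/d[2]
E
python3 - <<'E'
from h import *
for n in('top','side'):
    c=shot(n); save(c,n+'0.png'); print(n,c['T'].round(3).tolist(),c['camera_matrix'].round(1).tolist())
print(get_state())
E
```

```text
pics
top [[-0.019, -0.996, 0.086, 0.462], [-1.0, 0.02, 0.012, 0.007], [-0.013, -0.086, -0.996, 1.258], [0.0, 0.0, 0.0, 1.0]] [[547.7, 0.0, 320.8], [0.0, 547.7, 240.0], [0.0, 0.0, 1.0]]
side [[0.716, -0.4, 0.572, -0.349], [-0.698, -0.396, 0.596, -0.916], [-0.012, -0.826, -0.563, 0.992], [0.0, 0.0, 0.0, 1.0]] [[617.6, 0.0, 331.4], [0.0, 617.6, 242.4], [0.0, 0.0, 1.0]]
{'time_s': 0.1, 'joints': array([ 9.01315441e+01,  2.05879227e+01,  6.37862895e-01, -1.82532252e-02,
       -7.01350286e+01, -1.65057513e+01]), 'qd': array([ 0.00530892, -0.19887214,  0.16963132,  0.0080406 ,  0.01556475,
       -0.09065077]), 'joint_torque': array([-1.33160742e-03, -5.84164596e+01,  2.93751848e+01,  7.01553851e+00,
        1.01739261e-02, -5.05938510e-05]), 'tcp_pos': array([0.19020699, 0.64721312, 0.24469923]), 'eef_rot': array([ 1.79913542e+02, -7.72405531e-03, -1.63804167e+01]), 'contact_force': array([ 0.22988679, -0.39549233,  0.27810498]), 'moment': array([-0.0417893 , -0.00364357, -0.01109881]), 'gripper_force': 0.0, 'gripper_width': 0.08800746049794358}
```

View pics/top0.png

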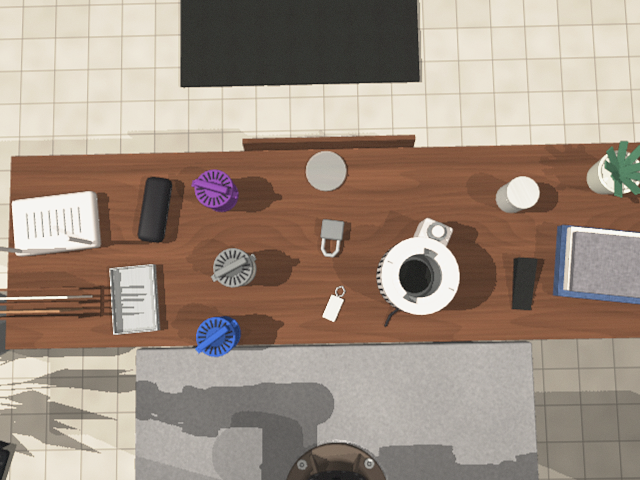

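View pics/side0.png

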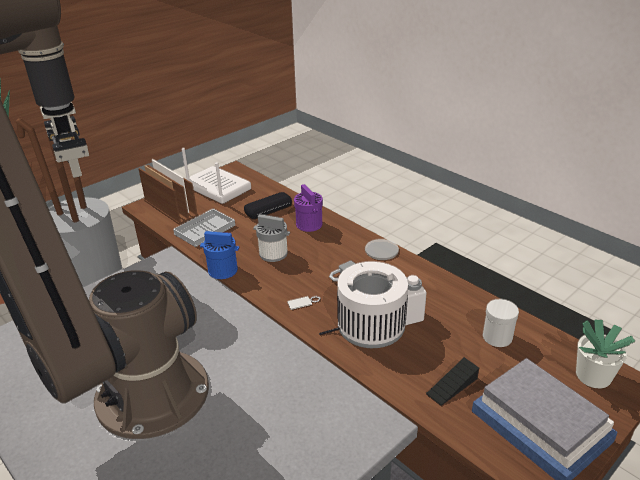

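Top view: grey/white cartridge (234,268). Could be mistaken for it: purple (215,189), blue (217,336) and the tea tin (518,194). Purifier at (418,275), with its button at (437,231). By the description I choose the grey one at (234,268). Next: a close crop and measurement.

Run:
```python
from h import *
c=dict(np.load('top.npz')); P=cloud(c)
a=c['frame'][235:305,195:275,::-1]; b=c['frame'][205:325,365:475,::-1]
r=lambda i:cv2.resize(i,(390,390*i.shape[0]//i.shape[1]),interpolation=cv2.INTER_CUBIC)
A,B=r(a),r(b); m=np.zeros((430,790,3),np.uint8); m[:A.shape[0],:390]=A; m[:B.shape[0],400:]=B[:430]; cv2.imwrite('pics/crop1.png',m)
h0=np.median(P[290:310,260:300,2]); print('console z',h0)
def comp(box,lo,hi):
    x0,y0,x1,y1=box; Q=P[y0:y1,x0:x1].reshape(-1,3); z=Q[:,2]-h0
    return Q[(z>lo)&(z<hi)]
q=comp((195,235,275,305),.108,.13); r_=cv2.minAreaRect((q[:,:2]*1000).astype(np.float32)); print('bar',len(q),r_,np.median(q[:,2])-h0)
w=q[:,:2]-q[:,:2].mean(0); u,s,v=np.linalg.svd(w); print('dir',np.degrees(np.arctan2(v[0,1],v[0,0])),q.mean(0))
q=comp((195,235,275,305),.08,.098); print('cap',len(q),cv2.minEnclosingCircle((q[:,:2]*1000).astype(np.float32)))
q=comp((365,205,475,325),.12,.14); print('deck',len(q),np.median(q[:,2])-h0,cv2.minEnclosingCircle((q[:,:2]*1000).astype(np.float32)))
q=comp((410,205,465,255),.106,.118); print('button',len(q),np.median(q[:,2])-h0,q.mean(0),cv2.minAreaRect((q[:,:2]*1000).astype(np.float32)))
q=comp((410,205,465,255),.08,.098); print('ledge',len(q),cv2.minAreaRect((q[:,:2]*1000).astype(np.float32)))
```

```text
console z -0.0007950444171530568
bar 246 ((509.5021667480469, 210.80348205566406), (14.638649940490723, 70.99382019042969), 26.922513961791992) 0.11944780513498565
dir 116.75314974066562 [0.50910477 0.21017198 0.1182917 ]
cap 972 ((510.3599853515625, 211.92849731445312), 51.48228454589844)
deck 3078 0.12964821045983577 ((483.6578369140625, -182.03961181640625), 80.07232666015625)
button 206 0.11254517334416758 [ 0.56147093 -0.21693942  0.1112939 ] ((556.693359375, -214.17147827148438), (38.1060791015625, 76.03326416015625), 66.02172088623047)
ledge 278 ((557.204345703125, -216.29734802246094), (64.482666015625, 86.7852783203125), 65.5860595703125)
```

View pics/crop1.png

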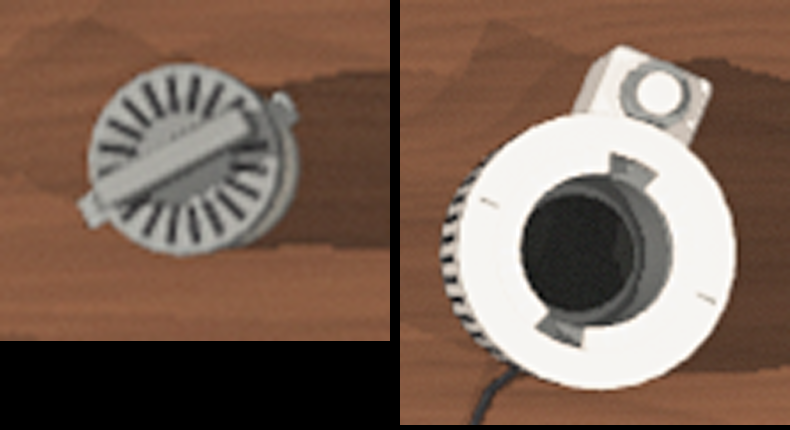

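The crop confirms the choice: grey cap with bar and lugs at about (234,268). The purifier's notches are near (430,253) and (411,298), and the marks near (390,262) and (451,289). Next I cast rays for the purifier's axis and yaw.

```bash
cat > pur.py <<'E'
from h import *
def purifier(c):
    f=c['frame'].astype(int); P=cloud(c); h0=-.0
    g=f.sum(2)/3
    deck=(P[...,2]>.118)&(P[...,2]<.14)&(np.hypot(P[...,0]-.484,P[...,1]+.182)<.1)&(g>150)
    m=cv2.morphologyEx(deck.astype(np.uint8),cv2.MORPH_OPEN,np.ones((3,3)))
    cs,_=cv2.findContours(m,cv2.RETR_EXTERNAL,cv2.CHAIN_APPROX_NONE)
    k=max(cs,key=cv2.contourArea)[:,0]
    pts=np.array([ray(c,u,v,.130)[:2] for u,v in k]); (cx,cy),r=cv2.minEnclosingCircle((pts*1000).astype(np.float32))
    return cx,cy,r
E
python3 - <<'E'
from pur import *
c=dict(np.load('top.npz'))
print(purifier(c))
q=lambda u,v,h:ray(c,u,v,h)[:2]
n1,n2=q(430.4,253.5,.13),q(410.7,298.1,.13); m1,m2=q(390.1,262.3,.13),q(451.3,289.1,.13); b=q(438,231,.11)
an=lambda d:np.degrees(np.arctan2(d[1],d[0])).round(1)
print('notch',n1,n2,(n1+n2)/2,np.linalg.norm(n1-n2),an(n1-n2)); print('mark',(m1+m2)/2,np.linalg.norm(m1-m2),an(m1-m2)-90)
ax=(m1+m2)/2; print('button',b,np.linalg.norm(b-ax),an(b-ax))
g=ray(c,234,268,.119); print(g)
s=get_state(); print('to grasp world',np.array([.509,.210,.112])-s['tcp_pos'], 'yaw',-63.25-s['eef_rot'][2])
t=np.radians(s['eef_rot'][2]); d=np.array([.509,.210])-s['tcp_pos'][:2]
print('tool x,y',d@[np.cos(t),np.sin(t)], d@[np.sin(t),-np.cos(t)])
E
```

```text
(483.2126159667969, -181.1553497314453, 80.1299057006836)
notch [ 0.52680022 -0.20492641] [ 0.4363414  -0.16146328] [ 0.48157081 -0.18319484] 0.10035856665839384 -25.7
mark [ 0.48170386 -0.18326401] 0.1359287018731396 -24.900000000000006
button [ 0.57495138 -0.22631853] 0.10270731043022767 -24.8
[0.50532958 0.20198701 0.119     ]
to grasp world [ 0.31879301 -0.43721312 -0.13269923] yaw -46.869583343101
tool x,y 0.4291533572626484 0.32956287493412056
```

Request:
apply_moves(
  targets=[
    [1,0.0306,0.0235,0,0,0,0],
    [1,0.0306,0.0235,0,0,0,0],
    [1,0.0306,0.0235,0,0,0,0],
    [1,0.0306,0.0235,0,0,0,0],
    [1,0.0306,0.0235,0,0,0,0],
    [1,0.0306,0.0235,0,0,0,0],
    [1,0.0306,0.0235,0,0,0,0],
    [1,0.0306,0.0235,0,0,0,0],
    [1,0.0306,0.0235,0,0,0,0],
    [1,0.0306,0.0235,0,0,0,0],
    [1,0.0306,0.0235,0,0,0,0],
    [1,0.0306,0.0235,0,0,0,0],
    [1,0.0306,0.0235,0,0,0,0],
    [1,0.0306,0.0235,0,0,0,0],
    [1,0,0,0,0,0,0.075],
    [1,0,0,0,0,0,0.075],
    [1,0,0,0,0,0,0.075],
    [1,0,0,0,0,0,0.075],
    [1,0,0,0,0,0,0.075],
    [1,0,0,0,0,0,0.075],
  ],
  newtons=60,
)

```text
time_s: 1.77
tcp_pos: [0.5084, 0.2109, 0.2452]
eef_rot: [180.0, 0.0, -57.2]
contact_force: [-0.7, -0.7, -0.1]
gripper_width: 0.0874
gripper_force: 0.0
```

Request:
apply_moves(
  targets=[
    [1,0,0,0,0,0,0.067],
    [1,0,0,0.03,0,0,0],
    [1,0,0,0.03,0,0,0],
    [1,0,0,0.03,0,0,0],
    [1,0,0,0.025,0,0,0],
    [1,0,0,0.0175,0,0,0],
    [1,0,0,0,0,0,0],
    [1,0,0,0,0,0,0],
    [0.1,0,0,0,0,0,0],
    [0.1,0,0,0,0,0,0],
    [0.1,0,0,0,0,0,0],
    [0.1,0,0,0,0,0,0],
    [0.1,0,0,0,0,0,0],
    [0,0,0,0,0,0,0],
    [0,0,0,0,0,0,0],
    [0,0,0,0,0,0,0],
    [0,0,0,0,0,0,0],
    [0,0,0,0,0,0,0],
  ],
)

```text
time_s: 3.27
tcp_pos: [0.5086, 0.2111, 0.113]
eef_rot: [180.0, -0.0, -62.9]
contact_force: [-0.4, 0.3, -0.7]
gripper_width: 0.0264
gripper_force: 0.0
```

Request:
apply_moves(
  targets=[
    [0,0,0,0,0,0,0],
    [0,0,0,0,0,0,0],
    [0,0,0,0,0,0,0],
    [0,0,0,0,0,0,0],
    [0,0,0,0,0,0,0],
    [0,0,0,0,0,0,0],
  ],
)

```text
time_s: 3.77
tcp_pos: [0.5086, 0.2111, 0.113]
eef_rot: [180.0, -0.0, -62.9]
contact_force: [-0.0, -0.6, 0.2]
gripper_width: 0.0133
gripper_force: 60.0
```

Request:
apply_moves(
  targets=[
    [0,0,0,-0.041,0,0,0],
    [0,0,0,-0.041,0,0,0],
    [0,0,0,-0.041,0,0,0],
    [0,0,0,-0.041,0,0,0],
    [0,0,0,0,0,0,-0.0704],
    [0,0,0,0,0,0,-0.0704],
    [0,0,0,0,0,0,-0.0704],
    [0,0,0,0,0,0,-0.0704],
    [0,0,0,0,0,0,-0.0704],
    [0,0,0,0,0,0,-0.0704],
    [0,0.0142,0.0369,0,0,0,0],
    [0,0.0142,0.0369,0,0,0,0],
    [0,0.0142,0.0369,0,0,0,0],
    [0,0.0142,0.0369,0,0,0,0],
    [0,0.0142,0.0369,0,0,0,0],
    [0,0.0142,0.0369,0,0,0,0],
    [0,0.0142,0.0369,0,0,0,0],
    [0,0.0142,0.0369,0,0,0,0],
    [0,0.0142,0.0369,0,0,0,0],
    [0,0.0142,0.0369,0,0,0,0],
  ],
)

```text
time_s: 5.43
tcp_pos: [0.4811, -0.185, 0.2768]
eef_rot: [-180.0, 0.0, -24.9]
contact_force: [1.2, 0.3, -2.3]
gripper_width: 0.0137
gripper_force: 60.0
```

Run:
```python
from h import *
t=shot('top'); s=shot('side')
save(s,'side1.png',(260,120,500,360),2.4); save(t,'top1.png',(330,150,510,330),3)
st=get_state(); print(st['tcp_pos'],st['eef_rot'])
P=cloud(s); Q=P[120:360,260:500].reshape(-1,3); 
# cap side/drum points in side view
zb=st['tcp_pos'][2]-.112; 
for lo,hi,R in((.005,.063,.038),(.082,.089,.042)):
    k=(Q[:,2]>zb+lo)&(Q[:,2]<zb+hi)&(np.hypot(*(Q[:,:2]-st['tcp_pos'][:2]).T)<.06); q=Q[k][:,:2]
    from scipy.optimize import least_squares
    f=least_squares(lambda p:np.hypot(*(q-p).T)-R,st['tcp_pos'][:2],loss='soft_l1',f_scale=.001)
    print(k.sum(),f.x-st['tcp_pos'][:2],np.abs(f.fun).mean())
# deck now in the side view for the same camera
```

```text
[ 0.48063306 -0.18776196  0.27632448] [ 1.79926533e+02  8.78895069e-02 -2.51983052e+01]
776 [-0.00225453 -0.00322062] 0.0015147380304291426
157 [-0.00103194 -0.00108945] 0.004732440375562536
```

View pics/side1.png

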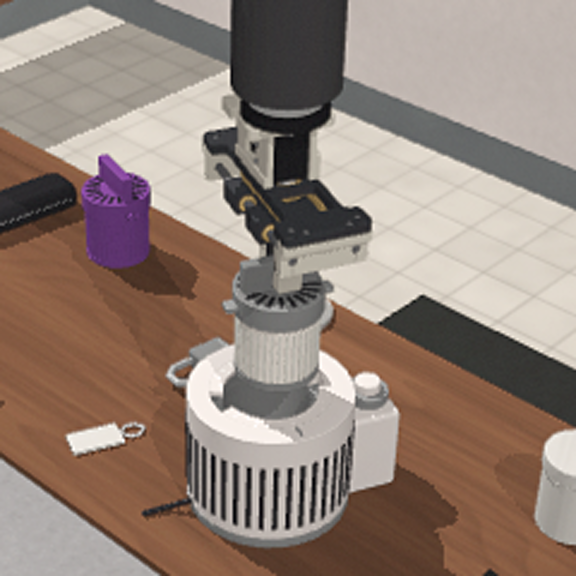

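The picture shows the cartridge upright in the jaws right above the socket, with its lugs near (228,306) and (327,285) in the crop. Next I measure drum against housing in the same view so the calibration error cancels.

```bash
cat > rel.py <<'E'
from h import *
from scipy.optimize import least_squares
def fit(q,R,p0):
    f=least_squares(lambda p:np.hypot(*(q-p).T)-R,p0,loss='soft_l1',f_scale=.001); return f.x,np.abs(f.fun).mean(),len(q)
def go():
    s=shot('side'); st=get_state(); P=cloud(s).reshape(-1,3); t=st['tcp_pos'][:2]; zb=st['tcp_pos'][2]-.112
    print('tcp',st['tcp_pos'].round(4),st['eef_rot'].round(2),st['contact_force'].round(1))
    d=np.hypot(*(P[:,:2]-[.482,-.183]).T)
    h=fit(P[(P[:,2]>.1)&(P[:,2]<.128)&(d>.075)&(d<.085)&(P[:,0]<.5)][:,:2],.080,[.482,-.183]) # housing wall facing camera
    dd=np.hypot(*(P[:,:2]-t).T)
    z0=max(zb+.01,.14)
    c=fit(P[(P[:,2]>z0)&(P[:,2]<zb+.06)&(dd<.05)][:,:2],.038,t)
    print('housing',h,'drum',c); e=h[0]-c[0]
    y=np.radians(st['eef_rot'][2]); print('housing-drum world',e,'tool x,y',e@[np.cos(y),np.sin(y)],e@[np.sin(y),-np.cos(y)])
    return s
E
python3 -c "
from rel import *
go();go()"
```

```text
tcp [ 0.481  -0.1859  0.2762] [ 1.7997e+02  9.0000e-02 -2.5180e+01] [-0.8  1.2 -2.6]
housing (array([ 0.48197916, -0.18207457]), np.float64(0.0013754325248990066), 647) drum (array([ 0.47854858, -0.18818598]), np.float64(0.001562827917568454), 668)
housing-drum world [0.00343059 0.00611141] tool x,y 0.0005044627886186232 -0.006990262361590008
tcp [ 0.4813 -0.1845  0.2763] [ 1.7999e+02  8.0000e-02 -2.5080e+01] [ 0.3  0.5 -2.9]
housing (array([ 0.48200036, -0.18208408]), np.float64(0.0014325058868340907), 639) drum (array([ 0.47872921, -0.18629779]), np.float64(0.0015135437934887446), 667)
housing-drum world [0.00327115 0.00421371] tool x,y 0.0011765860547102527 -0.005203022954323539
```

Request:
apply_moves(
  targets=[
    [0,0.001,-0.003,0,0,0,0],
    [0,0,0,0,0,0,0],
    [0,0,0,0,0,0,0],
    [0,0,0,0,0,0,0],
    [0,0,0,0,0,0,0],
    [0,0,0,0,0,0,0],
    [0,0,0,0,0,0,0],
    [0,0,0,0,0,0,0],
    [0,0,0,0,0,0,0],
    [0,0,0,0,0,0,0],
  ],
)

```text
time_s: 6.47
tcp_pos: [0.4842, -0.1811, 0.2771]
eef_rot: [180.0, 0.0, -24.9]
contact_force: [0.5, -0.9, -2.7]
gripper_width: 0.0138
gripper_force: 60.0
```

```bash
python3 -c "
from rel import *
go();go()"
```

```text
tcp [ 0.4843 -0.1811  0.2771] [-180.     -0.    -24.89] [-0.8  0.5 -1.9]
housing (array([ 0.48210698, -0.18205952]), np.float64(0.0013965520876087624), 648) drum (array([ 0.48241361, -0.18139332]), np.float64(0.0015154733988480859), 654)
housing-drum world [-0.00030664 -0.0006662 ] tool x,y 2.2871183856803726e-06 0.0007333815093106364
tcp [ 0.4842 -0.1811  0.2771] [180.   -0.  -24.9] [-0.6  0.  -2.3]
housing (array([ 0.48204636, -0.18214849]), np.float64(0.0013687245831630333), 657) drum (array([ 0.48227592, -0.18141552]), np.float64(0.0014817597465584535), 652)
housing-drum world [-0.00022956 -0.00073297] tool x,y 0.00010032517183244753 0.0007615022282953143
```

Request:
apply_moves(
  targets=[
    [0,0,0.0007,0.018,0,0,0],
    [0,0,0,0.018,0,0,0],
    [0,0,0,0.018,0,0,0],
    [0,0,0,0.015,0,0,0],
    [0,0,0,0.01,0,0,0],
    [0,0,0,0.008,0,0,0],
    [0,0,0,0.006,0,0,0],
    [0,0,0,0.006,0,0,0],
    [0,0,0,0.006,0,0,0],
    [0,0,0,0.003,0,0,0],
    [0,0,0,0,0,0,0],
    [0,0,0,0,0,0,0],
    [0,0,0,0,0,0,0],
    [0,0,0,0,0,0,0],
  ],
)

```text
time_s: 7.73
tcp_pos: [0.4843, -0.1817, 0.1695]
eef_rot: [-180.0, -0.0, -24.9]
contact_force: [-0.8, 0.3, -2.6]
gripper_width: 0.0136
gripper_force: 60.0
```

```bash
python3 -c "
from rel import *
s=shot('side');t=shot('top')
a=s['frame'][200:340,310:450,::-1];b=t['frame'][200:340,350:490,::-1]
cv2.imwrite('pics/in1.png',cv2.resize(np.hstack([a,b]),None,fx=2.8,fy=2.8,interpolation=2))"
```

```text
(no output)
```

View pics/in1.png

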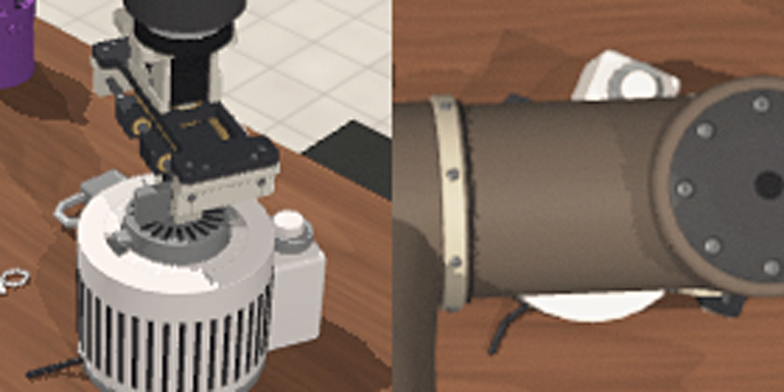

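In the side half of the picture, the cap sits in the ring and the near lug, at (120,243), is over its notch. Next I push down.

Request:
apply_moves(
  targets=[
    [0,0,0,0.003,0,0,0],
    [0,0,0,0.003,0,0,0],
    [0,0,0,0.003,0,0,0],
    [0,0,0,0.003,0,0,0],
    [0,0,0,0.002,0,0,0],
    [0,0,0,0.001,0,0,0],
    [0,0,0,0,0,0,0],
    [0,0,0,0,0,0,0],
    [0,0,0,0,0,0,0],
  ],
)

```text
time_s: 8.58
tcp_pos: [0.4845, -0.1818, 0.1546]
eef_rot: [-180.0, -0.1, -24.9]
contact_force: [-0.6, 1.4, 5.5]
gripper_width: 0.0138
gripper_force: 60.0
```

Request:
apply_moves(
  targets=[
    [0,0,0,0.0012,0,0,0],
    [0,0,0,0.001,0,0,0],
    [0,0,0,0,0,0,0],
    [0,0,0,0,0,0,0],
    [0,0,0,0,0,0,0],
  ],
)

```text
time_s: 9.0
tcp_pos: [0.4846, -0.1818, 0.153]
eef_rot: [-180.0, -0.1, -24.9]
contact_force: [-3.0, 1.9, 10.7]
gripper_width: 0.0136
gripper_force: 60.0
```

Request:
apply_moves(
  targets=[
    [0,0,0,-0.0008,0,0,0],
    [0,0,0,0,0,0,0],
    [0,0,0,0,0,0,0],
    [0,0,0,0,0,0,0],
  ],
)

```text
time_s: 9.33
tcp_pos: [0.4845, -0.1818, 0.1533]
eef_rot: [-180.0, -0.1, -24.9]
contact_force: [-1.6, 0.6, 5.9]
gripper_width: 0.0134
gripper_force: 60.0
```

```bash
python3 -c "
from h import *
s=get_state();print(s['contact_force'],s['moment'],s['tcp_pos'])"
```

```text
[-1.60708837  0.61590365  5.91763158] [0.45707011 0.49240393 0.00717089] [ 0.48446656 -0.18176395  0.15328834]
```

Request:
apply_moves(
  targets=[
    [0,0,0,0,0,0,0.04],
    [0,0,0,0,0,0,0.04],
    [0,0,0,0,0,0,0.04],
    [0,0,0,0,0,0,0.04],
    [0,0,0,0,0,0,0.04],
    [0,0,0,0,0,0,0],
    [0,0,0,0,0,0,0],
  ],
)

```text
time_s: 9.92
tcp_pos: [0.4849, -0.182, 0.1535]
eef_rot: [-180.0, -0.1, -42.9]
contact_force: [-0.3, -0.2, 6.8]
gripper_width: 0.0136
gripper_force: 60.0
```

```bash
python3 -c "
from h import *
s=get_state();print(s['contact_force'],s['moment'],s['tcp_pos'],s['eef_rot'])
s=shot('side');save(s,'tw1.png',(320,200,440,320),4)"
```

```text
[-0.32822806 -0.19762897  6.77054239] [-0.12497705  0.13961694 -0.02054287] [ 0.48489506 -0.18200831  0.15350393] [-1.79959710e+02 -1.14522866e-01 -4.28827101e+01]
```

View pics/tw1.png

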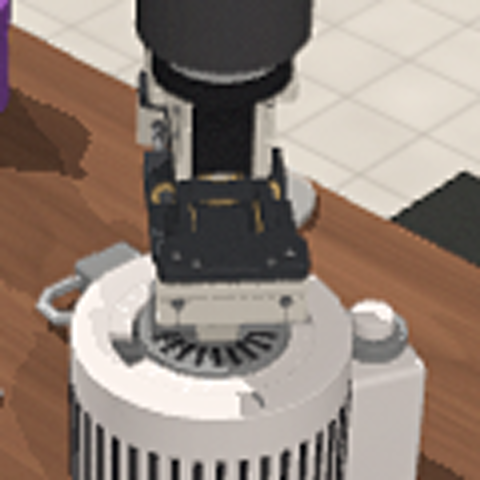

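The near notch, at about (125,345), is now empty and the torque is low, so the lugs have gone under the flange. I keep turning.

Request:
apply_moves(
  targets=[
    [0,0,0,0,0,0,0.06],
    [0,0,0,0,0,0,0.06],
    [0,0,0,0,0,0,0.06],
    [0,0,0,0,0,0,0.06],
    [0,0,0,0,0,0,0.06],
    [0,0,0,0,0,0,0.06],
    [0,0,0,0,0,0,0.06],
    [0,0,0,0,0,0,0.06],
    [0,0,0,0,0,0,0.06],
    [0,0,0,0,0,0,0.06],
    [0,0,0,0,0,0,0.06],
    [0,0,0,0,0,0,0.06],
    [0,0,0,0,0,0,0.06],
    [0,0,0,0,0,0,0],
    [0,0,0,0,0,0,0],
  ],
)

```text
time_s: 11.22
tcp_pos: [0.4849, -0.182, 0.1535]
eef_rot: [-179.9, 0.0, -113.1]
contact_force: [0.7, -0.4, 6.9]
gripper_width: 0.0137
gripper_force: 60.0
```

```bash
python3 -c "
from h import *
s=get_state();print(s['contact_force'],s['moment'],s['tcp_pos'],s['eef_rot'],s['joints'])"
```

```text
[ 0.71453051 -0.44260459  6.87599762] [-0.00546097  0.07922413 -0.16565175] [ 0.48493043 -0.18200352  0.15351618] [-1.79874891e+02  4.59920285e-03 -1.13105659e+02] [  1.19726838  10.45661268 -26.3903099    0.05919497 -53.03717715
 -24.3384784 ]
```

Now small steps on to the stop.

Request:
apply_moves(
  targets=[
    [0,0,0,0,0,0,0.015],
    [0,0,0,0,0,0,0.015],
    [0,0,0,0,0,0,0.015],
    [0,0,0,0,0,0,0.01],
    [0,0,0,0,0,0,0],
    [0,0,0,0,0,0,0],
  ],
)

```text
time_s: 11.72
tcp_pos: [0.4834, -0.1811, 0.1533]
eef_rot: [179.9, -0.0, -118.0]
contact_force: [-6.1, 6.0, 11.3]
gripper_width: 0.0136
gripper_force: 60.4
```

```bash
python3 -c "
from h import *
s=get_state();print(s['contact_force'],s['moment'],s['tcp_pos'],s['eef_rot'])"
```

```text
[-6.09248131  5.99516821 11.31228016] [2.53720927 1.93947401 0.81768305] [ 0.48335313 -0.18114105  0.1532573 ] [ 1.79948053e+02 -4.58410320e-03 -1.17950165e+02]
```

Request:
apply_moves(
  targets=[
    [0,0,0,0,0,0,-0.01],
    [0,0,0,-0.001,0,0,0],
    [0,0,0,-0.001,0,0,0],
    [0,0,0,0,0,0,0],
    [0.6,0,0,0,0,0,0],
    [0.6,0,0,0,0,0,0],
    [0.6,0,0,0,0,0,0],
    [0.6,0,0,0,0,0,0],
    [0.6,0,0,0,0,0,0],
    [0.6,0,0,0,0,0,0],
    [0.6,0,0,-0.01,0,0,0],
    [0.6,0,0,-0.02,0,0,0],
    [0.6,0,0,-0.03,0,0,0],
    [0.6,0,0,-0.03,0,0,0],
    [0,0,0,0,0,0,0],
    [0,0,0,0,0,0,0],
    [0,0,0,0,0,0,0],
  ],
)

```text
time_s: 13.13
tcp_pos: [0.4838, -0.1816, 0.245]
eef_rot: [-180.0, 0.0, -117.1]
contact_force: [0.1, 0.2, -0.6]
gripper_width: 0.0379
gripper_force: 0.0
```

Run:
```python
from h import *
s=shot('side'); save(s,'lk.png',(320,200,440,320),4); st=get_state()
P=cloud(s).reshape(-1,3); d=np.hypot(*(P[:,:2]-[.482,-.182]).T)
q=P[(P[:,2]>.14)&(P[:,2]<.185)&(d<.045)]; print('bar',len(q),np.percentile(q[:,2],[50,90,97]))
t=q[q[:,2]>np.percentile(q[:,2],90)-.004]; w=t[:,:2]-t[:,:2].mean(0); v=np.linalg.svd(w)[2]; print(np.degrees(np.arctan2(v[0,1],v[0,0])),t.mean(0))
b=ray(s,365+1,0,0)
y=np.radians(st['eef_rot'][2]); 
ax=np.array([.482,-.1825]); f=np.radians(-24.9); B=ax+.102*np.array([np.cos(f),np.sin(f)])
dd=np.hypot(*(P[:,:2]-B).T); k=P[(P[:,2]>.1075)&(P[:,2]<.115)&(dd<.03)]; print('button cloud',k.mean(0),len(k),'pred',B)
e=B-st['tcp_pos'][:2]; print(st['tcp_pos'],st['eef_rot'],'tool',e@[np.cos(y),np.sin(y)],e@[np.sin(y),-np.cos(y)])
```

```text
bar 248 [0.16093742 0.16610328 0.16728476]
-117.11420835649854 [ 0.4796907  -0.18395877  0.16484288]
button cloud [ 0.57066295 -0.22781061  0.11245457] 62 pred [ 0.57451849 -0.22544565]
[ 0.483478   -0.18157208  0.24431308] [ 1.79958150e+02 -4.52272661e-04 -1.17149162e+02] tool -0.002502900047947215 -0.10102968544790845
```

View pics/lk.png

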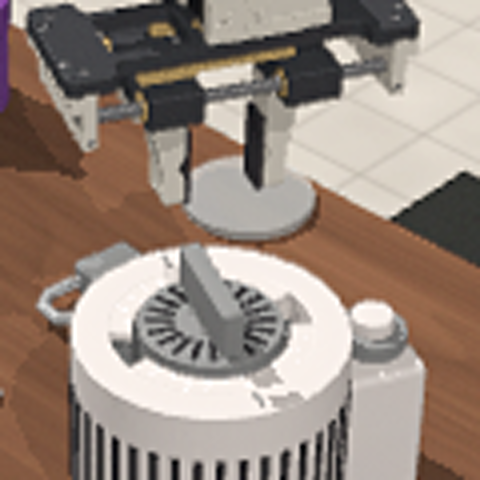

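The cartridge is locked: its bar, from (190,255) to (235,360), points at the marks, its top is at about 0.165, and its yaw is 92° from the notch line. Now the button.

Request:
apply_moves(
  targets=[
    [0,-0.001,-0.0337,0,0,0,0],
    [0,-0.001,-0.0337,0,0,0,0],
    [0,0,-0.0337,0,0,0,0],
    [0,0,0,0,0,0,-0.073],
    [0,0,0,0,0,0,-0.073],
    [0,0,0,0,0,0,-0.073],
    [0,0,0,0,0,0,-0.073],
    [0,0,0,0,0,0,-0.073],
    [0,0,0,0,0,0,-0.073],
    [0,0,0,0,0,0,-0.073],
    [0,0,0,0,0,0,-0.073],
    [0,0,0,0,0,0,-0.073],
    [0,0,0,0,0,0,-0.073],
    [0,0,0,0,0,0,-0.073],
    [0,0,0,0,0,0,-0.073],
    [0,0,0,0,0,0,-0.073],
    [0,0,0,0,0,0,-0.073],
    [0,0,0,0,0,0,0],
    [0,0,0,0,0,0,0],
  ],
)

```text
time_s: 14.77
tcp_pos: [0.5744, -0.2259, 0.2436]
eef_rot: [180.0, 0.1, -25.4]
contact_force: [-0.9, 0.6, -0.5]
gripper_width: 0.0004
gripper_force: 0.0
```

Request:
apply_moves(
  targets=[
    [0,0,0,0.03,0,0,0],
    [0,0,0,0.03,0,0,0],
    [0,0,0,0.03,0,0,0],
    [0,0,0,0.014,0,0,0],
    [0,0,0,0.005,0,0,0],
    [0,0,0,0,0,0,0],
    [0,0,0,0,0,0,0],
    [0,0,0,0,0,0,0],
  ],
)

```text
time_s: 15.43
tcp_pos: [0.5759, -0.2262, 0.1371]
eef_rot: [-180.0, -0.1, -25.2]
contact_force: [-0.6, -1.0, 1.1]
gripper_width: 0.0006
gripper_force: 0.0
```

Request:
apply_moves(
  targets=[
    [0,0,0,0.004,0,0,0],
    [0,0,0,0.003,0,0,0],
    [0,0,0,0.002,0,0,0],
    [0,0,0,0.002,0,0,0],
    [0,0,0,0,0,0,0],
    [0,0,0,0,0,0,0],
    [0,0,0,0,0,0,0],
  ],
)

```text
time_s: 16.02
tcp_pos: [0.5762, -0.2262, 0.1272]
eef_rot: [-180.0, -0.2, -25.1]
contact_force: [-1.6, 1.7, 14.0]
gripper_width: 0.0006
gripper_force: 7.2
```

Run:
```python
from h import *
s=shot('side'); save(s,'bt.png',(340,200,460,320),4); print(get_state()['contact_force'],get_state()['tcp_pos'])
```

```text
[-0.87014625  1.55030528 13.63205932] [ 0.57623335 -0.22624503  0.12717562]
```

View pics/bt.png

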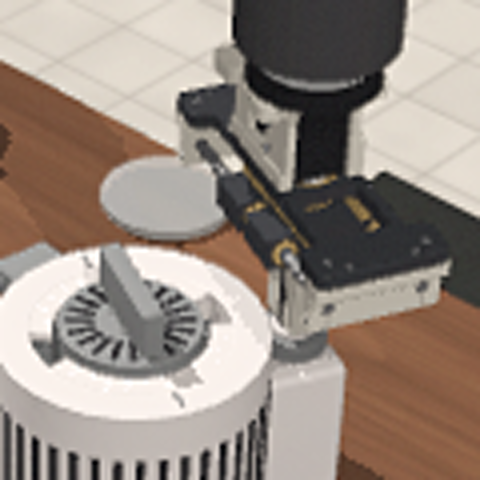

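The fingertips are on the button, at about (300,335), and the force is 14 N. I ease up in steps to see whether it is bottomed.

Request:
apply_moves(
  targets=[
    [0,0,0,-0.001,0,0,0],
    [0,0,0,0,0,0,0],
    [0,0,0,0,0,0,0],
  ],
)

```text
time_s: 16.32
tcp_pos: [0.5761, -0.2262, 0.1273]
eef_rot: [-180.0, -0.2, -25.1]
contact_force: [0.4, 0.6, 7.7]
gripper_width: 0.0005
gripper_force: 4.1
```

Request:
apply_moves(
  targets=[
    [0,0,0,-0.001,0,0,0],
    [0,0,0,0,0,0,0],
    [0,0,0,0,0,0,0],
  ],
)

```text
time_s: 16.57
tcp_pos: [0.5761, -0.2262, 0.1276]
eef_rot: [-180.0, -0.2, -25.1]
contact_force: [3.6, -0.8, 4.3]
gripper_width: 0.0004
gripper_force: 2.3
```

Request:
apply_moves(
  targets=[
    [0,0,0,-0.002,0,0,0],
    [0,0,0,0,0,0,0],
    [0,0,0,0,0,0,0],
  ],
)

```text
time_s: 16.82
tcp_pos: [0.5753, -0.226, 0.1289]
eef_rot: [-180.0, -0.0, -25.2]
contact_force: [2.7, -0.1, 3.5]
gripper_width: 0.0007
gripper_force: 1.9
```

Request:
apply_moves(
  targets=[
    [0,0,0,-0.002,0,0,0],
    [0,0,0,0,0,0,0],
    [0,0,0,0,0,0,0],
  ],
)

```text
time_s: 17.07
tcp_pos: [0.5747, -0.2259, 0.1305]
eef_rot: [180.0, 0.0, -25.2]
contact_force: [2.8, -0.3, 1.8]
gripper_width: 0.0004
gripper_force: 1.5
```

The readings follow the button's spring: about 5 N, then a hard stop at full travel. So it was pressed fully. I retreat and check.

Request:
apply_moves(
  targets=[
    [0,0,0,-0.005,0,0,0],
    [0,0,0,-0.02,0,0,0],
    [0,0,0,-0.03,0,0,0],
    [0,0,0,-0.04,0,0,0],
    [0,0,0,-0.04,0,0,0],
    [0,0,-0.04,0,0,0,0],
    [0,0,-0.04,0,0,0,0],
    [0,0,-0.04,0,0,0,0],
    [0,0,-0.04,0,0,0,0],
    [0,0,-0.04,0,0,0,0],
    [0,0,0,0,0,0,0],
    [0,0,0,0,0,0,0],
    [0,0,0,0,0,0,0],
    [0,0,0,0,0,0,0],
    [0,0,0,0,0,0,0],
    [0,0,0,0,0,0,0],
  ],
)

```text
time_s: 18.4
tcp_pos: [0.6594, -0.0461, 0.2658]
eef_rot: [180.0, 0.0, -25.2]
contact_force: [-0.3, 1.5, 0.4]
gripper_width: 0.0002
gripper_force: 0.0
```

Run:
```python
from h import *
s=shot('side'); t=shot('top'); print(get_state()['contact_force'],get_state()['tcp_pos'])
cv2.imwrite('pics/end.png',np.hstack([cv2.resize(s['frame'][200:340,310:450,::-1],(400,400)),cv2.resize(t['frame'][150:350,340:540,::-1],(400,400))]))
P=cloud(s).reshape(-1,3); d=np.hypot(*(P[:,:2]-[.482,-.182]).T)
q=P[(P[:,2]>.14)&(P[:,2]<.185)&(d<.045)]; print('bar top',np.percentile(q[:,2],[90,97]))
dd=np.hypot(*(P[:,:2]-[.573,-.226]).T); k=P[(dd<.011)&(P[:,2]>.09)]; print('button z',np.median(k[:,2]),len(k))
```

```text
[ 0.12612424 -1.11636521  0.25157252] [ 0.65958691 -0.04580763  0.2658764 ]
bar top [0.16580646 0.16745432]
button z 0.1134530814489213 54
```

View pics/end.png

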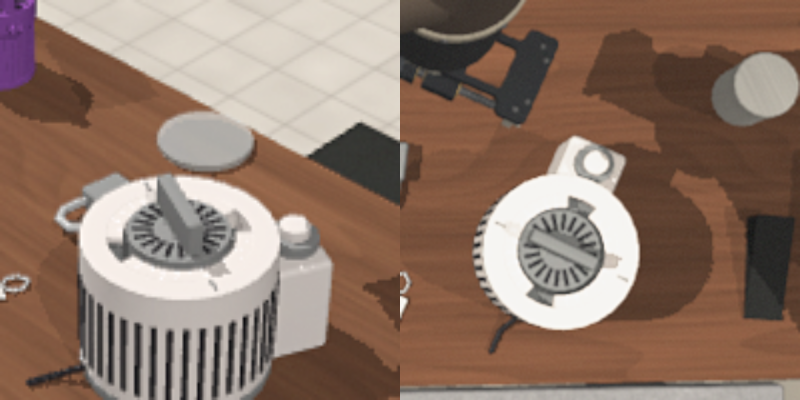

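The bar, from (530,235) to (600,265) in the top half, lies along the lock marks. The button, at (297,228) in the side half, is up, and the bystanders in view have not moved.

```bash
python3 -c "
from plant import close_job
print(close_job())"
```

```text
the job is handed in; nothing more can be done
None
```

The cartridge is locked at the stop and stays down, the reset button was pressed fully and came back up, no bystander was touched as far as the views show, and the job was handed in at about 18.5 s.

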